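# Feel the end float of two wire-feed shafts and lock out the worn one

### The job

Check the end float of the two wire-feed units, the left one first (the robot's left), then the right: take each shaft by its disc, pull it out until you feel its outer stop, then push it in until you feel its inner stop, leaning on each stop for a moment with about 10 N and never as much as 20 N. Then throw the lock-out lever of the unit whose shaft has the longer float fully over, away from its disc; leave the other unit's lever and everything else on the bench alone.

Things in the scene. Friction and masses are not known exactly. Their poses are not given: they have to be found in the camera images.
- feeder_a: Wire-feed unit fixed to the bench; the two look alike and may swap places, one left (+y), one right. Plate 230 x 90 x 12 mm (x -100 to 130), white housing x -5 to 45, y -47 (rollers) to 55 (motor), top 115 high, shaft end disc before it, lever behind. Origin: on the bench under the shaft; x along the shaft from disc to housing: +x pushes in, -x pulls out; z up.
- flange_a (a point): Centre of the steel disc on the shaft's end: 64 mm diameter, 12 thick along the unit's x, 80 above the bench (top at 112), 20 mm boss 6 thick on its outer face. Take it from above across its thickness, clear of the 12 mm shaft behind it (top at 86); 45 mm or more free to the housing. The shaft only slides along x, rubs with 2 N, stays put; starts between its stops.
- thrust_a (a joint): Give (m) of the sprung bearing in the housing: 0 free, + shaft pressed on inner stop, - pulled on outer stop; about 3 N per mm, so stops feel springy. A stop is felt at 6 N (2 mm) for 0.2 s; 10 N is good, over 20 N (6.7 mm) is damage. Not visible. Where the stops are is hidden and varies; float is 5 to 15 mm, several mm more in one unit.
- lever_a (a joint): Lock-out lever angle (rad): 0 leans 0.5 rad towards the disc (unlocked, as it starts); 1.0 leans 0.5 rad away from the disc (locked, firm stop). Stays where it is left; about 1 N at the ball moves it.
- lever_a_tip (a point): Centre of the black 26 mm ball on the lever. Hinge axis along the unit's y, at unit x 85 mm, 72 mm above the bench; ball 80 mm from it, so 142 mm high at both ends of the swing, 152 midway. Locking moves it 77 mm along the unit's +x; shut fingertips can push it over.
- feeder_b: Wire-feed unit fixed to the bench; the two look alike and may swap places, one left (+y), one right. Plate 230 x 90 x 12 mm (x -100 to 130), white housing x -5 to 45, y -47 (rollers) to 55 (motor), top 115 high, shaft end disc before it, lever behind. Origin: on the bench under the shaft; x along the shaft from disc to housing: +x pushes in, -x pulls out; z up.
- flange_b (a point): Centre of the steel disc on the shaft's end: 64 mm diameter, 12 thick along the unit's x, 80 above the bench (top at 112), 20 mm boss 6 thick on its outer face. Take it from above across its thickness, clear of the 12 mm shaft behind it (top at 86); 45 mm or more free to the housing. The shaft only slides along x, rubs with 2 N, stays put; starts between its stops.
- thrust_b (a joint): Give (m) of the sprung bearing in the housing: 0 free, + shaft pressed on inner stop, - pulled on outer stop; about 3 N per mm, so stops feel springy. A stop is felt at 6 N (2 mm) for 0.2 s; 10 N is good, over 20 N (6.7 mm) is damage. Not visible. Where the stops are is hidden and varies; float is 5 to 15 mm, several mm more in one unit.
- lever_b (a joint): Lock-out lever angle (rad): 0 leans 0.5 rad towards the disc (unlocked, as it starts); 1.0 leans 0.5 rad away from the disc (locked, firm stop). Stays where it is left; about 1 N at the ball moves it.
- lever_b_tip (a point): Centre of the black 26 mm ball on the lever. Hinge axis along the unit's y, at unit x 85 mm, 72 mm above the bench; ball 80 mm from it, so 142 mm high at both ends of the swing, 152 midway. Locking moves it 77 mm along the unit's +x; shut fingertips can push it over.
- screwdriver: Bystander, leave in place: screwdriver lying on the bench; origin under its centre (its middle).
- wrench: Bystander, leave in place: steel wrench lying on the bench; origin under its centre (its middle).
- wire_spool: Bystander, leave in place: white spool, 60 mm across, 40 high; origin under its centre.
- flux_jar: Bystander, leave in place: amber jar with black cap, 42 mm across, 55 high; origin under its centre.
- gear: Bystander, leave in place: brass gear with hub, 44 mm across, 22 high, standing on the bench near the middle line; origin under its centre.
- parts_tray: Bystander, leave in place: grey two-part tray 120 x 90 x 30 mm; origin under its centre.
- tip_pot: Bystander, leave in place: small steel pot, 60 mm across, 45 high; origin under its centre.
There are look-alikes about, which are no part of the job. Leave any blue look-alike of the feeder_a alone.

How it is judged:
By the outcome, as a careful person would: the job done as asked, in the order asked, and still so for the second after the job is handed in, with the robot touching nothing.
It also fails if it takes over 61 s, if anything falls off the work surface, if the arm or the gripper's body presses on something with over 40 N, if the wrist force passes 120 N, or if a joint passes its speed limit or range.

### The arm

A 6-joint arm with a two-finger parallel gripper is mounted at the origin on the work surface. World frame = base frame: x ahead of the robot, y to its left, z up, the work surface at z = 0. Lengths are in mm, angles in rad, forces in N, time in s.
With the tool pointing down it reaches from about 400 to 925 mm from the base axis. Payload 12.5 kg.
Tool frame: the origin (TCP) lies midway between the tips of the shut fingers; the grasp point (between the pads) lies 19 mm behind it; z points along the fingers, y is the direction in which the jaws open and shut (so a half turn about z gives the same grasp; the last joint's range is limited). The gripper opens to 95 mm and grips with 3 to 60 N. Pads are 20 mm wide; open, the fingers measure 119 mm over their backs; the gripper's body (75 mm by 180 mm) begins 59 mm behind the grasp point.
Start: joints at [-0.106, 0.491, 1.559, -0, 1.092, -0.106], TCP at [625.017, 0.021, 214.661] pointing down, gripper open.
Joint ranges: [-3.1, 3.1], [-0.84, 2.19], [0.05, 2.79], [-1.13, 4.28], [0.06, 2.93], [-2.69, 2.69]. Speed limits (rad/s): [2.22, 2.22, 2.79, 3.14, 3.14, 3.14].

### API

Orientations are given as [roll, pitch, yaw] about the fixed x, y, z axes, in that order (R = Rz(yaw) Ry(pitch) Rx(roll)).
In Python, from cell import * gives the robot as it stands. The module is installed in compiled form; this text tells all that it offers.
- The arm moves only by the tool carry_out, never from a script. Its argument "moves" is a list of rows, each an object of numbers: "dx", "dy", "dz": the shift along the tool's x, y, z in m; "twist": the turn about the tool's z in degrees. A call has 1 to 5 rows; each row is the pose to reach, as a shift and turn from the pose commanded when the call began, along the tool's axes at that moment; what a row does not reach only later rows make up. A row lasts 1/10 s, in which the tool goes at most 50 mm and 8.59 degrees, less where a joint would pass 70% of its speed; a pose out of reach is approached as far as the arm can. A call with a gripper value outside its range is refused whole. "grip" is the finger opening in m, from 0 to 0.0951, set as the call begins (left out, the last holds). The fingers move at their own pace and stop on an object; the grip force is fixed at half the most. Time passes only in rows, so rows that repeat a pose let the fingers close. It gives the time, the measured TCP pose, the force and the opening at its end, in the units of the state.
- state(): the state, without advancing time (a new reading comes with each control period).
- read_camera(name): name is "scene" or "side" or "wrist"; returns (picture, depth): 420x560x3 uint8, red, green, blue; 420x560 float32, mm along the optical axis (not along the pixel's ray), 0 where there is no reading.
- camera_info(name): a dict with "mtx" (3x3 intrinsics, pixels), "R" (3x3) and "t" (3): a world point X has camera coordinates R X + t. Camera axes: x right, y down, z forward; pixel columns grow to the right and rows downward; lengths in mm; the calibration is good to about 2 mm. A picture is of the moment at which its call begins: read the wrist's pose just before it. camera_info takes no time and is no camera call; for the wrist camera it gives the pose at the moment of the call.
- job_done(): hands the job in, once; it reports no verdict.
The state is a dict: "t": time; "joints": joint angles; "qvel": joint speeds; "tau": joint torques, N m; "eef_pos": TCP position; "tcp_rot": TCP orientation; "ft_force": force on the tool from outside, world axes, zero at the start; "moment": the same for the moment, N m; "opening": opening from 0.0 (shut) to 1.0 (fully open).
Only numpy, scipy, OpenCV 4.12 (cv2) and the standard library are available. Lean on these libraries where they do the work, as an engineer would, in place of code of your own. Each camera call takes 0.05 s, during which the arm holds its last target. There are 200 camera calls.

## Working session

There is one attempt and no reset: what is moved stays moved. The work goes in short steps, Python scripts to look and compute and a tool call to move; the robot and the scene stay as the last step left them, time stands still between calls to the robot, and variables do not carry over. Pictures are saved under pics/ and viewed, about 8 in all and at most 12, crops included, and the job is handed in when it is done.

Besides the shell and the picture viewer there is one more tool, called after ">>>" as name(argument=value, ...) on one line, values as JSON. carry_out: Moves the arm, as the interface text tells. Its arguments: {"type":"object","properties":{"moves":{"type":"array","items":{"type":"object","properties":{"dx":{"type":"number"},"dy":{"type":"number"},"dz":{"type":"number"},"twist":{"type":"number"}}}},"grip":{"type":"number"}},"required":["moves"]}

```bash
mkdir -p pics; cat > h.py <<'E'
from cell import *
import numpy as np, cv2
def snap(n,f):
    i=camera_info(n); p,d=read_camera(n); np.savez('pics/'+f+'.npz',p=p,d=d,K=i['mtx'],R=i['R'],t=i['t'])
    cv2.imwrite('pics/'+f+'.png',p[:,:,::-1]); return p,d,i
def load(f): return np.load('pics/'+f+'.npz')
def cloud(z):
    K,R,t,d=np.array(z['K']),np.array(z['R']),np.array(z['t']).ravel(),z['d']
    v,u=np.mgrid[:d.shape[0],:d.shape[1]]
    c=np.stack([(u-K[0,2])/K[0,0]*d,(v-K[1,2])/K[1,1]*d,d],-1)
    return (c-t)@R
E
python3 - <<'E'
from h import *
snap('scene','s1');snap('side','d1')
a=cv2.imread('pics/s1.png')
print(state())
for n in('scene','side'):
  i=camera_info(n);print(n,-np.array(i['R']).T@np.array(i['t']).ravel())
E
```

```text
{'t': 0.1, 'joints': array([-1.05575021e-01,  4.91488964e-01,  1.55938625e+00, -1.97109545e-05,
        1.09172690e+00, -1.05608219e-01]), 'qvel': array([-4.22539470e-04, -9.60896696e-04, -1.18490373e-03, -2.25748355e-04,
        4.10752878e-05, -1.11378766e-03]), 'tau': array([ 2.47082615e-03, -6.13621187e+01, -2.58604574e+01,  6.93451893e-02,
        4.70101309e-02, -2.07912552e-05]), 'eef_pos': array([6.24778378e+02, 5.70378350e-02, 2.14127378e+02]), 'tcp_rot': array([-3.14058698e+00, -8.90235727e-05,  1.57083857e+00]), 'ft_force': array([0.6587318 , 0.54106496, 0.21234639]), 'moment': array([-0.08872851,  0.01683308,  0.02031831]), 'opening': 1.0018273082666895}
scene [1391.63965783  629.07489903  848.06795262]
side [  423.06108478 -1106.90120741   847.33345535]
```

View pics/s1.png

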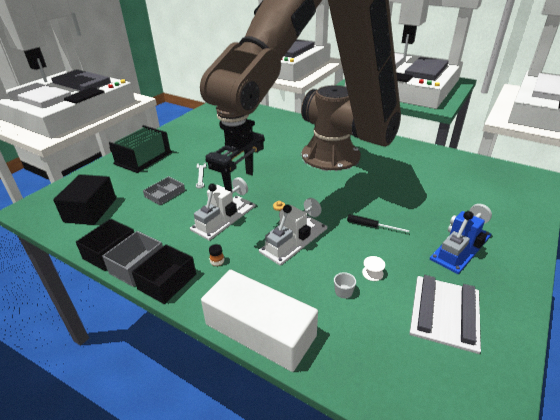

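View pics/d1.png

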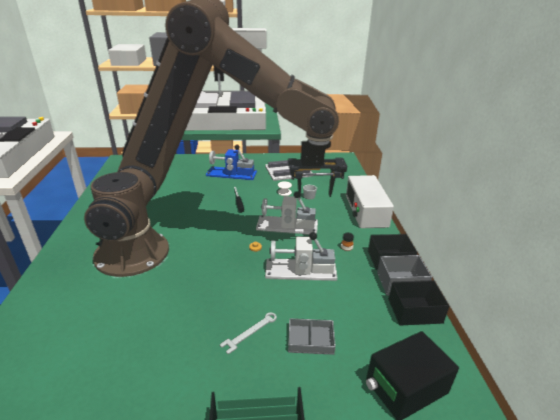

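The scene picture shows the white units at (293,232), which is +y so the left one, and at (223,210), the right one. The only look-alike is the blue unit at (465,240), which I'll leave alone. Next is a close crop and a rectified top view.

```bash
python3 - <<'E'
from h import *
snap('wrist','w1')
a=cv2.imread('pics/s1.png')[170:270,180:340]; b=cv2.imread('pics/d1.png')[185:285,240:360]
a=cv2.resize(a,(640,400),interpolation=2); b=cv2.resize(b,(480,400),interpolation=2)
# top view, 2 px/mm? 1mm px : x 400..900, y -250..250
H=np.zeros((330,400,3),np.uint8);Z=np.full((330,400),-1e9)
for f in('s1','d1','w1'):
    z=load(f);P=cloud(z).reshape(-1,3);C=z['p'].reshape(-1,3)[:,::-1];ok=(z['d'].ravel()>0)&(P[:,2]<165)&(P[:,2]>-10)
    P=P[ok];C=C[ok]
    c=np.round((P[:,0]-450)).astype(int);r=np.round((200-P[:,1])).astype(int)
    m=(c>=0)&(c<400)&(r>=0)&(r<330)
    o=np.argsort(P[m,2])
    for i in np.where(m)[0][o]:
        if P[i,2]>Z[r[i],c[i]]:Z[r[i],c[i]]=P[i,2];H[r[i],c[i]]=C[i]
w=cv2.imread('pics/w1.png')
cv2.imwrite('pics/m1.png',np.vstack([np.hstack([cv2.resize(a,(400,250)),cv2.resize(b,(400,250))]),np.hstack([H,cv2.resize(w,(400,330))])]))
E
```

```text
(no output)
```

View pics/m1.png

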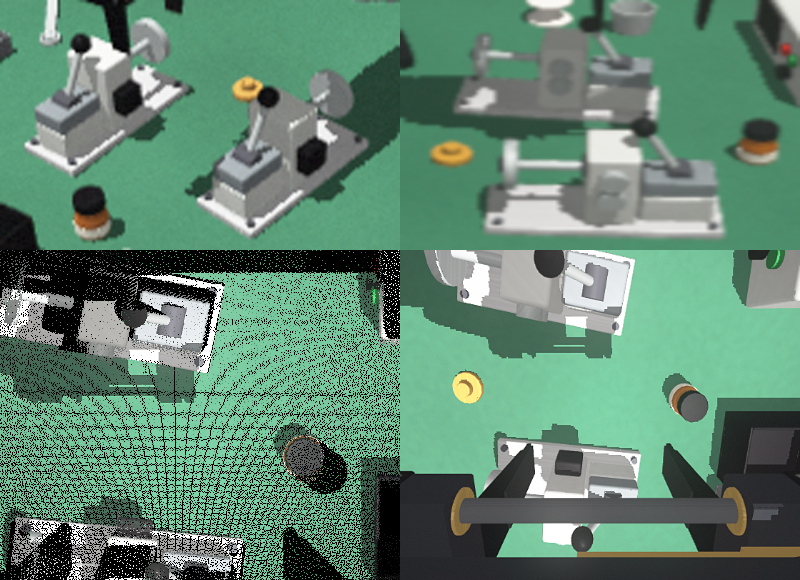

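>>> carry_out(moves=[{"dx":0.04,"dy":-0.03},{"dx":0.07,"dy":-0.06},{"dx":0.07,"dy":-0.09,"dz":-0.02},{"dx":0.07,"dy":-0.09,"dz":-0.02},{"dx":0.07,"dy":-0.09,"dz":-0.02}])

```text
schema error: expected keys dx, dy, dz, twist
```

```bash
python3 - <<'E'
from h import *
s=state();print(s['t'],s['eef_pos'],s['ft_force'])
p,d,i=snap('wrist','w2');print(-np.array(i['R']).T@np.array(i['t']).ravel(),np.array(i['mtx']))
cv2.imwrite('pics/w2b.png',cv2.resize(p[:,:,::-1],(800,600),interpolation=2))
E
```

```text
0.15 [6.24825072e+02 1.49360426e-02 2.14200274e+02] [-0.38526418 -0.19337672  0.27375001]
[625.60557072  83.44107144 384.14800202] [[354.32937749   0.         277.66410427]
 [  0.         354.32937749 210.40830438]
 [  0.           0.           1.        ]]
```

View pics/w2b.png

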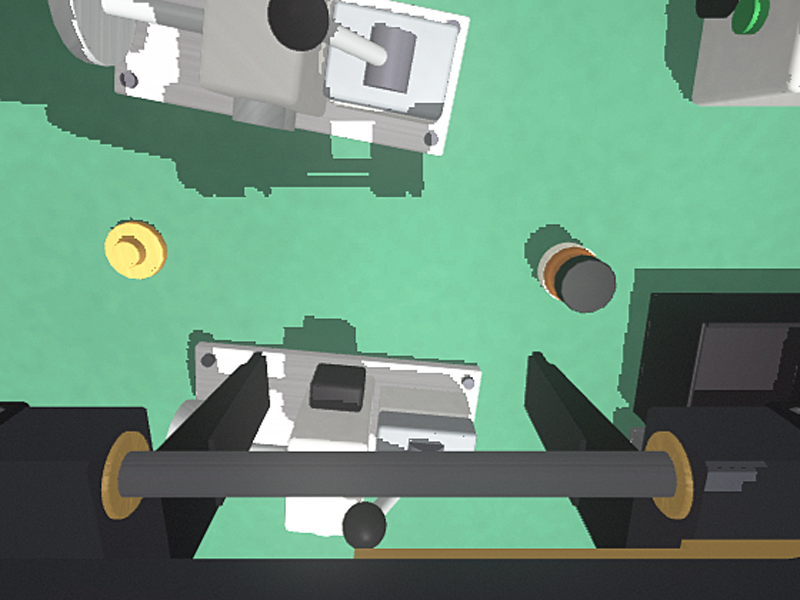

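The picture shows the same viewpoint, because the move was refused: every row needs all four keys. I'll repeat it with them.

>>> carry_out(moves=[{"dx":0.03,"dy":-0.03,"dz":-0.01,"twist":0},{"dx":0.06,"dy":-0.06,"dz":-0.02,"twist":0},{"dx":0.07,"dy":-0.09,"dz":-0.03,"twist":0},{"dx":0.07,"dy":-0.09,"dz":-0.03,"twist":0},{"dx":0.07,"dy":-0.09,"dz":-0.03,"twist":0}])

```text
t: 0.7
eef_pos: [535.1, 70.2, 245.1]
tcp_rot: [3.14, 0.0, 1.571]
ft_force: [0.9, -0.1, -0.2]
opening: 0.998
```

```bash
python3 - <<'E'
from h import *
s=state();print(s['t'],s['eef_pos'],s['ft_force'])
p,d,i=snap('wrist','w3');print(-np.array(i['R']).T@np.array(i['t']).ravel())
cv2.imwrite('pics/w3b.png',cv2.resize(p[:,:,::-1],(800,600),interpolation=2))
E
```

```text
0.7 [535.1400146   70.19448996 245.11556617] [ 0.85555331 -0.05830783 -0.15177087]
[535.52205925 153.6217381  415.05676245]
```

View pics/w3b.png

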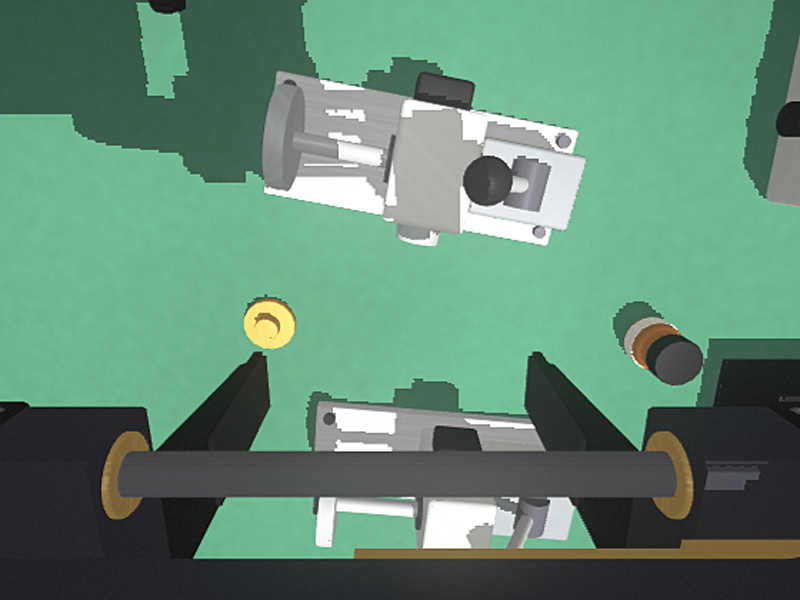

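The left unit's plate corners are at about (280,71), (579,133), (548,245) and (264,192). Its disc is at (283,137) and its ball at (488,181). I'll fit the pose from these and from depth.

```bash
python3 - <<'E'
from h import *
z=load('w3');K,R,t=z['K'],z['R'],z['t'].ravel();C=-R.T@t
def ray(u,v,h):
    r=R.T@np.linalg.inv(K)@[u*.7,v*.7,1]; return C+r*(h-C[2])/r[2]
for q in[(280,71),(579,133),(548,245),(264,192),(318,402)]:print(q,ray(*q,12)[:2].round(1))
P=cloud(z);
v,u=np.mgrid[:420,:560]
def reg(u0,u1,v0,v1,h0,h1):
    m=(u>u0*.7)&(u<u1*.7)&(v>v0*.7)&(v<v1*.7)&(P[...,2]>h0)&(P[...,2]<h1)&(z['d']>0);return P[m]
h=reg(380,480,95,240,105,125);print('housing',len(h),cv2.minAreaRect(h[:,:2].astype(np.float32)),h[:,2].mean())
for a,b in((60,70),(70,80),(80,90),(90,100),(100,105),(105,110),(110,120)):
    d=reg(255,310,70,200,a,b)
    if len(d)>5: print('disc',a,len(d),cv2.minAreaRect(d[:,:2].astype(np.float32)))
s=reg(310,385,130,170,70,100);print('shaft',len(s),s[:,2].max(),np.polyfit(s[:,0],s[:,1],1),s[:,:2].mean(0))
b=reg(462,512,150,215,120,170);print('ball',len(b),b.mean(0),b.max(0),b.min(0))
# right unit disc from side/scene cams
for f in('s1','d1'):
    Q=cloud(load(f)).reshape(-1,3)
    for nm,(x0,x1,y0,y1) in dict(L=(440,520,100,210),R=(450,535,-170,-60)).items():
        m=(Q[:,0]>x0)&(Q[:,0]<x1)&(Q[:,1]>y0)&(Q[:,1]<y1)&(Q[:,2]>92)&(Q[:,2]<116)
        if m.sum()>3: print(f,nm,m.sum(),cv2.minAreaRect(Q[m][:,:2].astype(np.float32)),Q[m].mean(0))
E
```

```text
(280, 71) [450.7 206.1]
(579, 133) [674.  163.3]
(548, 245) [658.1  77.6]
(264, 192) [432.4 119.3]
(318, 402) [466.5 -63.4]
housing 4913 ((557.0369262695312, 141.08956909179688), (70.20893096923828, 50.04490661621094), 79.49177551269531) 114.64380896251102
disc 60 80 ((471.12664794921875, 157.65219116210938), (55.953582763671875, 0.7493481636047363), 79.18611145019531)
disc 70 118 ((471.1688537597656, 157.62246704101562), (62.14075469970703, 0.6368579864501953), 79.53288269042969)
disc 80 336 ((467.7959289550781, 158.1164093017578), (27.06073760986328, 62.977378845214844), 2.5469844341278076)
disc 90 320 ((462.768798828125, 158.713623046875), (60.610355377197266, 17.58878517150879), 79.40431213378906)
disc 100 222 ((465.54290771484375, 158.6027069091797), (49.76579666137695, 12.338208198547363), 79.80902099609375)
disc 105 388 ((465.3758544921875, 158.00860595703125), (40.97767639160156, 12.240521430969238), 79.2949447631836)
disc 110 376 ((465.49163818359375, 158.62191772460938), (25.15888786315918, 12.167102813720703), 79.97643280029297)
shaft 723 87.89499880382961 [-1.84999643e-01  2.44381859e+02] [505.42331255 150.87872642]
ball 968 [581.79561108 136.99065738 150.80254727] [595.68268755 148.97343052 156.23517001] [570.44223851 123.34453147 141.08361418]
s1 L 99 ((463.35211181640625, 161.6592254638672), (53.78015899658203, 16.714950561523438), 84.21459197998047) [466.01017926 163.46076535 103.16870818]
s1 R 76 ((480.42620849609375, -110.90375518798828), (55.869346618652344, 17.178077697753906), 82.79642486572266) [ 482.4593608  -108.42885611  103.20113852]
d1 L 37 ((463.2770080566406, 148.23402404785156), (51.70431137084961, 12.528674125671387), 80.06934356689453) [463.88635049 145.33779418 104.98409405]
d1 R 47 ((481.6942443847656, -125.8243637084961), (39.09775161743164, 9.498735427856445), 86.9489974975586) [ 481.39359342 -129.80013893  105.12329646]
```

>>> carry_out(grip=0.05, moves=[{"dx":0.035,"dy":-0.028,"dz":0.0,"twist":5},{"dx":0.07,"dy":-0.056,"dz":0.03,"twist":10.5},{"dx":0.0882,"dy":-0.0696,"dz":0.07,"twist":10.5},{"dx":0.0882,"dy":-0.0696,"dz":0.11,"twist":10.5},{"dx":0.0882,"dy":-0.0696,"dz":0.11,"twist":10.5}])

```text
t: 1.25
eef_pos: [463.9, 157.9, 130.6]
tcp_rot: [-3.134, 0.003, 1.388]
ft_force: [0.5, 0.4, -0.1]
opening: 0.637
```

```bash
python3 - <<'E'
from h import *
s=state();print(s['t'],s['eef_pos'],s['tcp_rot'],s['opening'],s['ft_force'])
p,d,i=snap('wrist','w4')
cv2.imwrite('pics/w4b.png',cv2.resize(p[:,:,::-1],(700,525),interpolation=2))
E
```

```text
1.25 [463.86078157 157.894914   130.64312521] [-3.13433807e+00  2.99449713e-03  1.38793247e+00] 0.6371376966689202 [ 0.52073175  0.35905035 -0.09869627]
```

View pics/w4b.png

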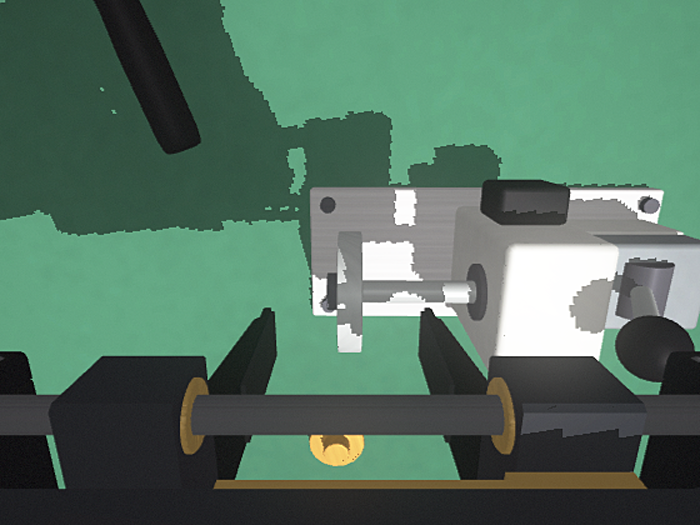

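The fingers straddle the disc, which is at (350,290). I'll check its position along the tool's x by depth.

```bash
python3 - <<'E'
from h import *
z=load('w4');P=cloud(z);v,u=np.mgrid[:420,:560]
print(z['R'].round(3))
s=state();print(s['eef_pos'],s['tcp_rot'])
m=(u>330*.8)&(u<366*.8)&(v>225*.8)&(v<358*.8)&(P[...,2]>95)&(P[...,2]<116)&(z['d']>0)
q=P[m];print(len(q),cv2.minAreaRect(q[:,:2].astype(np.float32)),q[:,2].max())
m=(u>410*.8)&(u<440*.8)&(v>300*.8)&(v<345*.8)&(z['d']>0)&(z['d']<215)
q=P[m];print('finger',len(q),q.min(0),q.max(0))
E
```

```text
[[ 0.983 -0.182 -0.007]
 [-0.171 -0.94   0.295]
 [-0.06  -0.288 -0.956]]
[465.38337652 157.84467994 133.11771953] [-3.13746914e+00  1.75098664e-03  1.38725303e+00]
1699 ((465.4061279296875, 159.65731811523438), (54.51224899291992, 11.953714370727539), 79.76569366455078) 113.21678566542322
finger 435 [493.50803822 148.67897683 129.61414732] [501.91400705 165.15007132 161.76513599]
```

>>> carry_out(moves=[{"dx":0.001,"dy":0,"dz":0.02,"twist":0},{"dx":0.001,"dy":0,"dz":0.04,"twist":0},{"dx":0.001,"dy":0,"dz":0.04,"twist":0},{"dx":0.001,"dy":0,"dz":0.04,"twist":0}])

```text
t: 1.7
eef_pos: [466.9, 158.9, 96.0]
tcp_rot: [3.14, -0.0, 1.387]
ft_force: [0.6, -0.5, -0.7]
opening: 0.526
```

>>> carry_out(grip=0.0, moves=[{"dx":0,"dy":0,"dz":0,"twist":0},{"dx":0,"dy":0,"dz":0,"twist":0},{"dx":0,"dy":0,"dz":0,"twist":0},{"dx":0,"dy":0,"dz":0,"twist":0},{"dx":0,"dy":0,"dz":0,"twist":0}])

```text
t: 2.2
eef_pos: [465.6, 159.2, 94.8]
tcp_rot: [3.141, -0.0, 1.388]
ft_force: [-0.5, -0.0, 0.6]
opening: 0.161
```

>>> carry_out(moves=[{"dx":0,"dy":0,"dz":0,"twist":0},{"dx":0,"dy":0,"dz":0,"twist":0},{"dx":0,"dy":0,"dz":0,"twist":0}])

```text
t: 2.5
eef_pos: [465.5, 159.2, 94.7]
tcp_rot: [-3.142, -0.0, 1.388]
ft_force: [-1.2, -0.3, 1.9]
opening: 0.122
```

>>> carry_out(moves=[{"dx":0,"dy":-0.001,"dz":0,"twist":0},{"dx":0,"dy":-0.002,"dz":0,"twist":0},{"dx":0,"dy":-0.002,"dz":0,"twist":0},{"dx":0,"dy":-0.002,"dz":0,"twist":0}])

```text
t: 2.9
eef_pos: [463.9, 159.5, 94.7]
tcp_rot: [3.141, -0.0, 1.387]
ft_force: [1.8, -0.8, 0.7]
opening: 0.122
```

>>> carry_out(moves=[{"dx":0,"dy":-0.001,"dz":0,"twist":0},{"dx":0,"dy":-0.002,"dz":0,"twist":0},{"dx":0,"dy":-0.002,"dz":0,"twist":0},{"dx":0,"dy":-0.002,"dz":0,"twist":0}])

```text
t: 3.3
eef_pos: [461.7, 160.0, 94.7]
tcp_rot: [3.141, -0.0, 1.388]
ft_force: [1.4, -1.2, 0.5]
opening: 0.124
```

>>> carry_out(moves=[{"dx":0,"dy":-0.001,"dz":0,"twist":0},{"dx":0,"dy":-0.002,"dz":0,"twist":0},{"dx":0,"dy":-0.002,"dz":0,"twist":0},{"dx":0,"dy":-0.002,"dz":0,"twist":0}])

```text
t: 3.7
eef_pos: [459.8, 160.3, 94.7]
tcp_rot: [3.141, -0.0, 1.388]
ft_force: [2.3, -0.5, 1.6]
opening: 0.128
```

>>> carry_out(moves=[{"dx":0,"dy":-0.001,"dz":0,"twist":0},{"dx":0,"dy":-0.002,"dz":0,"twist":0},{"dx":0,"dy":-0.002,"dz":0,"twist":0},{"dx":0,"dy":-0.002,"dz":0,"twist":0}])

```text
t: 4.1
eef_pos: [458.5, 160.6, 94.7]
tcp_rot: [3.14, -0.0, 1.388]
ft_force: [7.2, -2.3, -0.5]
opening: 0.125
```

>>> carry_out(moves=[{"dx":0,"dy":-0.001,"dz":0,"twist":0},{"dx":0,"dy":-0.0015,"dz":0,"twist":0},{"dx":0,"dy":-0.0015,"dz":0,"twist":0},{"dx":0,"dy":-0.0015,"dz":0,"twist":0}])

```text
t: 4.5
eef_pos: [457.6, 160.8, 94.8]
tcp_rot: [3.139, -0.001, 1.387]
ft_force: [8.3, -3.4, -4.1]
opening: 0.12
```

>>> carry_out(moves=[{"dx":0,"dy":-0.0012,"dz":0,"twist":0},{"dx":0,"dy":-0.0012,"dz":0,"twist":0},{"dx":0,"dy":-0.0012,"dz":0,"twist":0}])

```text
t: 4.8
eef_pos: [456.8, 161.0, 94.8]
tcp_rot: [3.138, -0.001, 1.387]
ft_force: [11.0, -3.9, -5.1]
opening: 0.124
```

>>> carry_out(moves=[{"dx":0,"dy":0,"dz":0,"twist":0},{"dx":0,"dy":0,"dz":0,"twist":0}])

```text
t: 5.0
eef_pos: [456.9, 161.0, 94.8]
tcp_rot: [3.138, -0.001, 1.387]
ft_force: [11.4, -3.7, -4.5]
opening: 0.12
```

>>> carry_out(moves=[{"dx":0,"dy":0.002,"dz":0,"twist":0},{"dx":0,"dy":0.004,"dz":0,"twist":0},{"dx":0,"dy":0.006,"dz":0,"twist":0},{"dx":0,"dy":0.008,"dz":0,"twist":0},{"dx":0,"dy":0.008,"dz":0,"twist":0}])

```text
t: 5.5
eef_pos: [462.5, 159.7, 94.6]
tcp_rot: [-3.141, 0.0, 1.388]
ft_force: [-1.9, 1.0, 2.8]
opening: 0.123
```

>>> carry_out(moves=[{"dx":0,"dy":0.001,"dz":0,"twist":0},{"dx":0,"dy":0.002,"dz":0,"twist":0},{"dx":0,"dy":0.002,"dz":0,"twist":0},{"dx":0,"dy":0.002,"dz":0,"twist":0}])

```text
t: 5.9
eef_pos: [464.8, 159.3, 94.6]
tcp_rot: [-3.141, 0.0, 1.388]
ft_force: [-1.5, 0.1, 2.3]
opening: 0.121
```

>>> carry_out(moves=[{"dx":0,"dy":0.001,"dz":0,"twist":0},{"dx":0,"dy":0.002,"dz":0,"twist":0},{"dx":0,"dy":0.002,"dz":0,"twist":0},{"dx":0,"dy":0.002,"dz":0,"twist":0}])

```text
t: 6.3
eef_pos: [466.9, 159.0, 94.6]
tcp_rot: [3.141, -0.0, 1.387]
ft_force: [-1.3, 0.5, 2.9]
opening: 0.122
```

>>> carry_out(moves=[{"dx":0,"dy":0.001,"dz":0,"twist":0},{"dx":0,"dy":0.002,"dz":0,"twist":0},{"dx":0,"dy":0.002,"dz":0,"twist":0},{"dx":0,"dy":0.002,"dz":0,"twist":0}])

```text
t: 6.7
eef_pos: [468.3, 158.6, 94.6]
tcp_rot: [-3.14, 0.0, 1.387]
ft_force: [-4.9, 1.9, 6.4]
opening: 0.124
```

>>> carry_out(moves=[{"dx":0,"dy":0.001,"dz":0,"twist":0},{"dx":0,"dy":0.002,"dz":0,"twist":0},{"dx":0,"dy":0.002,"dz":0,"twist":0},{"dx":0,"dy":0.002,"dz":0,"twist":0}])

```text
t: 7.1
eef_pos: [469.6, 158.4, 94.6]
tcp_rot: [-3.139, 0.001, 1.388]
ft_force: [-8.3, 4.2, 7.9]
opening: 0.124
```

>>> carry_out(moves=[{"dx":0,"dy":0.001,"dz":0,"twist":0},{"dx":0,"dy":0.001,"dz":0,"twist":0},{"dx":0,"dy":0.001,"dz":0,"twist":0}])

```text
t: 7.4
eef_pos: [470.1, 158.2, 94.5]
tcp_rot: [-3.138, 0.001, 1.388]
ft_force: [-9.9, 4.2, 8.4]
opening: 0.124
```

>>> carry_out(moves=[{"dx":0,"dy":0.001,"dz":0,"twist":0},{"dx":0,"dy":0.001,"dz":0,"twist":0},{"dx":0,"dy":0.001,"dz":0,"twist":0},{"dx":0,"dy":0.001,"dz":0,"twist":0}])

```text
t: 7.8
eef_pos: [470.8, 158.1, 94.5]
tcp_rot: [-3.138, 0.001, 1.388]
ft_force: [-12.7, 5.5, 10.2]
opening: 0.121
```

>>> carry_out(moves=[{"dx":0,"dy":-0.002,"dz":0,"twist":0},{"dx":0,"dy":-0.004,"dz":0,"twist":0},{"dx":0,"dy":-0.005,"dz":0,"twist":0},{"dx":0,"dy":-0.005,"dz":0,"twist":0}])

```text
t: 8.2
eef_pos: [467.8, 158.8, 94.6]
tcp_rot: [-3.142, 0.0, 1.388]
ft_force: [-3.4, 1.3, 3.7]
opening: 0.125
```

>>> carry_out(grip=0.05, moves=[{"dx":0,"dy":0,"dz":0,"twist":0},{"dx":0,"dy":0,"dz":0,"twist":0},{"dx":0,"dy":0,"dz":0,"twist":0},{"dx":0,"dy":0,"dz":0,"twist":0},{"dx":0,"dy":0,"dz":0,"twist":0}])

```text
t: 8.7
eef_pos: [468.0, 158.7, 94.6]
tcp_rot: [3.141, -0.0, 1.387]
ft_force: [-0.5, 0.7, -0.3]
opening: 0.487
```

>>> carry_out(moves=[{"dx":0,"dy":0,"dz":-0.03,"twist":0},{"dx":0,"dy":0,"dz":-0.08,"twist":0},{"dx":0,"dy":0,"dz":-0.125,"twist":0},{"dx":-0.03,"dy":0.012,"dz":-0.15,"twist":0},{"dx":-0.07,"dy":0.03,"dz":-0.15,"twist":0}])

```text
t: 9.2
eef_pos: [485.6, 84.8, 248.4]
tcp_rot: [3.135, -0.002, 1.391]
ft_force: [1.4, 0.6, -0.6]
opening: 0.527
```

>>> carry_out(moves=[{"dx":-0.045,"dy":0.018,"dz":0,"twist":0},{"dx":-0.09,"dy":0.037,"dz":0,"twist":-1},{"dx":-0.135,"dy":0.055,"dz":0,"twist":-2},{"dx":-0.18,"dy":0.074,"dz":0,"twist":-3},{"dx":-0.225,"dy":0.092,"dz":0,"twist":-3}])

```text
t: 9.7
eef_pos: [534.1, -155.7, 244.8]
tcp_rot: [3.141, 0.0, 1.44]
ft_force: [0.0, 1.0, 0.4]
opening: 0.526
```

>>> carry_out(moves=[{"dx":-0.035,"dy":0.016,"dz":0,"twist":0},{"dx":-0.05,"dy":0.03,"dz":0,"twist":0},{"dx":-0.05,"dy":0.03,"dz":0,"twist":0},{"dx":-0.05,"dy":0.03,"dz":0,"twist":0}])

```text
t: 10.1
eef_pos: [556.9, -206.8, 244.2]
tcp_rot: [-3.141, -0.0, 1.439]
ft_force: [0.4, 0.7, -0.4]
opening: 0.527
```

```bash
python3 - <<'E'
from h import *
s=state();print(s['t'],s['eef_pos'],s['tcp_rot'],s['ft_force'])
p,d,i=snap('wrist','w5')
cv2.imwrite('pics/w5b.png',cv2.resize(p[:,:,::-1],(800,600),interpolation=2))
E
```

```text
10.1 [ 556.92302197 -206.79914948  244.22053275] [-3.14079753e+00 -4.22284805e-04  1.43943296e+00] [ 0.4385809   0.72208706 -0.39816985]
```

View pics/w5b.png

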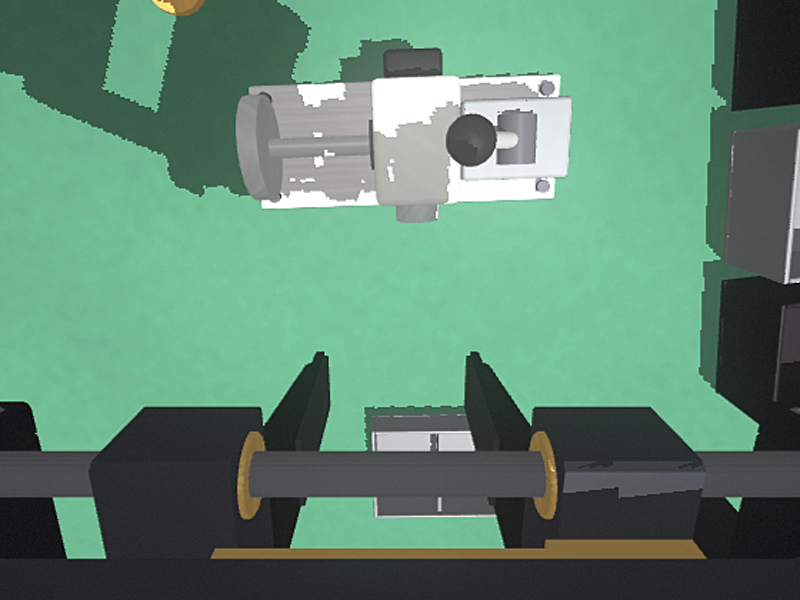

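The right unit is in full view: disc at (258,147), shaft at (320,145), ball at (471,140).

```bash
python3 - <<'E'
from h import *
z=load('w5');P=cloud(z);v,u=np.mgrid[:420,:560]
def reg(u0,u1,v0,v1,h0,h1):
    m=(u>u0*.7)&(u<u1*.7)&(v>v0*.7)&(v<v1*.7)&(P[...,2]>h0)&(P[...,2]<h1)&(z['d']>0);return P[m]
h=reg(360,470,60,215,105,125);print('housing',cv2.minAreaRect(h[:,:2].astype(np.float32)))
for a,b in((60,80),(98,105),(105,110),(109,118)):
    d=reg(225,290,80,210,a,b)
    if len(d)>5: print('disc',a,len(d),cv2.minAreaRect(d[:,:2].astype(np.float32)),d[:,2].max())
s=reg(290,365,125,165,70,100);print('shaft',np.polyfit(s[:,0],s[:,1],1),s[:,:2].mean(0))
b=reg(440,500,110,170,120,170);print('ball',b.mean(0),b.max(0),b.min(0))
s=state();y=s['tcp_rot'][2];e=s['eef_pos']
d=reg(225,290,80,210,100,118);c=np.array(cv2.minAreaRect(d[:,:2].astype(np.float32))[0])-e[:2]
print('move',c@[np.cos(y),np.sin(y)],c@[np.sin(y),-np.cos(y)],93-e[2],np.degrees(y))
E
```

```text
housing ((579.1903686523438, -123.37635803222656), (69.9542465209961, 49.314605712890625), 84.50882720947266)
disc 60 253 ((491.7583923339844, -116.36471557617188), (64.56159973144531, 17.092159271240234), 75.94237518310547) 79.94524575521939
disc 98 333 ((482.9582214355469, -114.00379943847656), (52.44497299194336, 12.386605262756348), 84.42333984375) 104.99998043965
disc 105 402 ((483.0509033203125, -114.02867889404297), (40.83876419067383, 12.410869598388672), 84.4193115234375) 109.99775326130366
disc 109 474 ((482.9589538574219, -114.78324890136719), (30.727209091186523, 12.29610824584961), 83.94499206542969) 113.75973002656846
shaft [ -0.08815668 -71.90915822] [ 525.77009541 -118.25930316]
ball [ 604.95834411 -125.79068427  150.74064129] [ 623.88353773 -113.22226352  157.21098698] [ 593.28659938 -138.76121172  120.05157542]
move 81.93273307597066 -85.20684088991257 -151.46647335235758 82.5179808341523
```

>>> carry_out(moves=[{"dx":0.03,"dy":-0.03,"dz":0,"twist":-1},{"dx":0.06,"dy":-0.06,"dz":0.02,"twist":-2},{"dx":0.082,"dy":-0.085,"dz":0.06,"twist":-2},{"dx":0.082,"dy":-0.085,"dz":0.1,"twist":-2},{"dx":0.082,"dy":-0.085,"dz":0.11,"twist":-2}])

```text
t: 10.65
eef_pos: [481.7, -112.5, 132.5]
tcp_rot: [-3.138, -0.001, 1.477]
ft_force: [1.0, 0.8, 0.4]
opening: 0.524
```

>>> carry_out(moves=[{"dx":0,"dy":0,"dz":0,"twist":0},{"dx":0,"dy":0,"dz":0,"twist":0}])

```text
t: 10.85
eef_pos: [484.7, -114.9, 136.0]
tcp_rot: [3.14, 0.0, 1.475]
ft_force: [0.3, 0.3, 0.6]
opening: 0.526
```

```bash
python3 - <<'E'
from h import *
s=state();p,d,i=snap('wrist','w6');z=load('w6');P=cloud(z)
print(s['eef_pos'],s['tcp_rot'])
m=(abs(P[...,0]-483)<22)&(abs(P[...,1]+115)<40)&(P[...,2]>95)&(P[...,2]<116)&(d>0)
q=P[m];print(len(q),cv2.minAreaRect(q[:,:2].astype(np.float32)),q[:,2].max())
E
```

```text
[ 484.68116435 -114.90207192  135.95174672] [3.13986217e+00 4.57946840e-04 1.47495653e+00]
1611 ((482.93157958984375, -112.54341125488281), (53.948116302490234, 11.92308235168457), 84.67298126220703) 113.82209511924076
```

>>> carry_out(moves=[{"dx":0.001,"dy":-0.0015,"dz":0.02,"twist":0},{"dx":0.001,"dy":-0.0015,"dz":0.042,"twist":0},{"dx":0.001,"dy":-0.0015,"dz":0.042,"twist":0},{"dx":0.001,"dy":-0.0015,"dz":0.042,"twist":0}])

```text
t: 11.3
eef_pos: [482.9, -113.8, 93.7]
tcp_rot: [3.141, 0.0, 1.474]
ft_force: [-0.1, -0.2, 0.6]
opening: 0.522
```

>>> carry_out(grip=0.0, moves=[{"dx":0,"dy":0,"dz":0,"twist":0},{"dx":0,"dy":0,"dz":0,"twist":0},{"dx":0,"dy":0,"dz":0,"twist":0},{"dx":0,"dy":0,"dz":0,"twist":0},{"dx":0,"dy":0,"dz":0,"twist":0}])

```text
t: 11.8
eef_pos: [482.4, -113.5, 92.8]
tcp_rot: [3.141, 0.0, 1.475]
ft_force: [0.3, 0.5, -0.0]
opening: 0.159
```

>>> carry_out(moves=[{"dx":0,"dy":0,"dz":0,"twist":0},{"dx":0,"dy":0,"dz":0,"twist":0},{"dx":0,"dy":0,"dz":0,"twist":0}])

```text
t: 12.1
eef_pos: [482.4, -113.5, 92.7]
tcp_rot: [3.141, 0.0, 1.475]
ft_force: [-0.2, 0.1, 1.5]
opening: 0.124
```

>>> carry_out(moves=[{"dx":0,"dy":-0.001,"dz":0,"twist":0},{"dx":0,"dy":-0.002,"dz":0,"twist":0},{"dx":0,"dy":-0.002,"dz":0,"twist":0},{"dx":0,"dy":-0.002,"dz":0,"twist":0}])

```text
t: 12.5
eef_pos: [480.5, -113.3, 92.7]
tcp_rot: [3.141, 0.0, 1.475]
ft_force: [2.1, 0.4, 1.1]
opening: 0.121
```

>>> carry_out(moves=[{"dx":0,"dy":-0.001,"dz":0,"twist":0},{"dx":0,"dy":-0.002,"dz":0,"twist":0},{"dx":0,"dy":-0.002,"dz":0,"twist":0},{"dx":0,"dy":-0.002,"dz":0,"twist":0}])

```text
t: 12.9
eef_pos: [478.7, -113.2, 92.7]
tcp_rot: [3.141, 0.0, 1.475]
ft_force: [5.0, -0.1, 0.6]
opening: 0.13
```

>>> carry_out(moves=[{"dx":0,"dy":-0.001,"dz":0,"twist":0},{"dx":0,"dy":-0.002,"dz":0,"twist":0},{"dx":0,"dy":-0.002,"dz":0,"twist":0},{"dx":0,"dy":-0.002,"dz":0,"twist":0}])

```text
t: 13.3
eef_pos: [477.4, -113.1, 92.8]
tcp_rot: [3.139, 0.0, 1.475]
ft_force: [9.6, 1.7, -3.2]
opening: 0.125
```

>>> carry_out(moves=[{"dx":0,"dy":-0.0012,"dz":0,"twist":0},{"dx":0,"dy":-0.0012,"dz":0,"twist":0},{"dx":0,"dy":-0.0012,"dz":0,"twist":0},{"dx":0,"dy":-0.0012,"dz":0,"twist":0},{"dx":0,"dy":-0.0012,"dz":0,"twist":0}])

```text
t: 13.8
eef_pos: [476.6, -113.1, 92.8]
tcp_rot: [3.138, 0.001, 1.475]
ft_force: [12.3, 0.8, -4.1]
opening: 0.126
```

>>> carry_out(moves=[{"dx":0,"dy":0.002,"dz":0,"twist":0},{"dx":0,"dy":0.004,"dz":0,"twist":0},{"dx":0,"dy":0.006,"dz":0,"twist":0},{"dx":0,"dy":0.008,"dz":0,"twist":0},{"dx":0,"dy":0.008,"dz":0,"twist":0}])

```text
t: 14.3
eef_pos: [482.7, -113.5, 92.6]
tcp_rot: [-3.141, -0.0, 1.475]
ft_force: [-2.5, -0.5, 4.2]
opening: 0.124
```

>>> carry_out(moves=[{"dx":0,"dy":0.001,"dz":0,"twist":0},{"dx":0,"dy":0.002,"dz":0,"twist":0},{"dx":0,"dy":0.002,"dz":0,"twist":0},{"dx":0,"dy":0.002,"dz":0,"twist":0}])

```text
t: 14.7
eef_pos: [485.0, -113.7, 92.6]
tcp_rot: [-3.141, -0.0, 1.475]
ft_force: [-1.9, 0.2, 4.0]
opening: 0.125
```

>>> carry_out(moves=[{"dx":0,"dy":0.001,"dz":0,"twist":0},{"dx":0,"dy":0.002,"dz":0,"twist":0},{"dx":0,"dy":0.002,"dz":0,"twist":0},{"dx":0,"dy":0.002,"dz":0,"twist":0}])

```text
t: 15.1
eef_pos: [487.1, -113.9, 92.6]
tcp_rot: [3.142, -0.0, 1.475]
ft_force: [-1.7, 0.5, 3.5]
opening: 0.125
```

>>> carry_out(moves=[{"dx":0,"dy":0.001,"dz":0,"twist":0},{"dx":0,"dy":0.002,"dz":0,"twist":0},{"dx":0,"dy":0.002,"dz":0,"twist":0},{"dx":0,"dy":0.002,"dz":0,"twist":0}])

```text
t: 15.5
eef_pos: [489.1, -114.1, 92.6]
tcp_rot: [3.141, 0.0, 1.475]
ft_force: [-1.7, 0.2, 3.5]
opening: 0.125
```

>>> carry_out(moves=[{"dx":0,"dy":0.001,"dz":0,"twist":0},{"dx":0,"dy":0.002,"dz":0,"twist":0},{"dx":0,"dy":0.002,"dz":0,"twist":0},{"dx":0,"dy":0.002,"dz":0,"twist":0}])

```text
t: 15.9
eef_pos: [491.2, -114.3, 92.7]
tcp_rot: [3.141, 0.0, 1.475]
ft_force: [-2.2, 0.8, 3.1]
opening: 0.127
```

>>> carry_out(moves=[{"dx":0,"dy":0.001,"dz":0,"twist":0},{"dx":0,"dy":0.002,"dz":0,"twist":0},{"dx":0,"dy":0.002,"dz":0,"twist":0},{"dx":0,"dy":0.002,"dz":0,"twist":0}])

```text
t: 16.3
eef_pos: [493.2, -114.5, 92.6]
tcp_rot: [3.141, 0.0, 1.475]
ft_force: [-1.9, 0.0, 3.9]
opening: 0.123
```

>>> carry_out(moves=[{"dx":0,"dy":0.001,"dz":0,"twist":0},{"dx":0,"dy":0.002,"dz":0,"twist":0},{"dx":0,"dy":0.002,"dz":0,"twist":0},{"dx":0,"dy":0.002,"dz":0,"twist":0}])

```text
t: 16.7
eef_pos: [495.0, -114.7, 92.6]
tcp_rot: [-3.142, -0.0, 1.475]
ft_force: [-2.0, 0.2, 5.0]
opening: 0.125
```

>>> carry_out(moves=[{"dx":0,"dy":0.001,"dz":0,"twist":0},{"dx":0,"dy":0.002,"dz":0,"twist":0},{"dx":0,"dy":0.002,"dz":0,"twist":0},{"dx":0,"dy":0.002,"dz":0,"twist":0}])

```text
t: 17.1
eef_pos: [496.4, -114.8, 92.6]
tcp_rot: [-3.14, -0.0, 1.475]
ft_force: [-7.1, -0.0, 6.6]
opening: 0.127
```

>>> carry_out(moves=[{"dx":0,"dy":0.001,"dz":0,"twist":0},{"dx":0,"dy":0.002,"dz":0,"twist":0},{"dx":0,"dy":0.002,"dz":0,"twist":0},{"dx":0,"dy":0.002,"dz":0,"twist":0}])

```text
t: 17.5
eef_pos: [497.6, -114.8, 92.6]
tcp_rot: [-3.138, -0.0, 1.475]
ft_force: [-10.4, 0.2, 8.6]
opening: 0.123
```

>>> carry_out(moves=[{"dx":0,"dy":0.0008,"dz":0,"twist":0},{"dx":0,"dy":0.0008,"dz":0,"twist":0},{"dx":0,"dy":0.0008,"dz":0,"twist":0},{"dx":0,"dy":0.0008,"dz":0,"twist":0}])

```text
t: 17.9
eef_pos: [498.1, -114.8, 92.5]
tcp_rot: [-3.138, -0.001, 1.475]
ft_force: [-11.3, -0.3, 10.4]
opening: 0.126
```

>>> carry_out(moves=[{"dx":0,"dy":-0.002,"dz":0,"twist":0},{"dx":0,"dy":-0.004,"dz":0,"twist":0},{"dx":0,"dy":-0.005,"dz":0,"twist":0},{"dx":0,"dy":-0.005,"dz":0,"twist":0}])

```text
t: 18.3
eef_pos: [494.9, -114.7, 92.7]
tcp_rot: [3.141, 0.0, 1.475]
ft_force: [-2.2, -0.3, 3.0]
opening: 0.122
```

>>> carry_out(grip=0.05, moves=[{"dx":0,"dy":0,"dz":0,"twist":0},{"dx":0,"dy":0,"dz":0,"twist":0},{"dx":0,"dy":0,"dz":0,"twist":0},{"dx":0,"dy":0,"dz":0,"twist":0},{"dx":0,"dy":0,"dz":0,"twist":0}])

```text
t: 18.8
eef_pos: [494.9, -114.7, 92.6]
tcp_rot: [3.141, 0.0, 1.475]
ft_force: [0.4, -0.5, -0.3]
opening: 0.483
```

Float is about 7 mm on the left and about 15 mm on the right, so the right unit's lever is the one to throw. I'll lift, shut the fingers and go over the housing behind the ball.

>>> carry_out(moves=[{"dx":0,"dy":0,"dz":-0.025,"twist":0},{"dx":0,"dy":0,"dz":-0.06,"twist":0},{"dx":0,"dy":0,"dz":-0.09,"twist":0},{"dx":0,"dy":0,"dz":-0.09,"twist":0}])

```text
t: 19.2
eef_pos: [496.2, -115.1, 186.0]
tcp_rot: [3.136, 0.002, 1.475]
ft_force: [0.8, -0.2, -0.1]
opening: 0.526
```

>>> carry_out(grip=0.0, moves=[{"dx":0,"dy":0.03,"dz":0,"twist":0},{"dx":0,"dy":0.06,"dz":0,"twist":0},{"dx":0,"dy":0.068,"dz":0,"twist":0},{"dx":0,"dy":0.068,"dz":0,"twist":0},{"dx":0,"dy":0.068,"dz":0,"twist":0}])

```text
t: 19.7
eef_pos: [561.5, -120.9, 181.9]
tcp_rot: [-3.14, -0.0, 1.475]
ft_force: [-0.3, 0.8, -0.4]
opening: 0.16
```

>>> carry_out(moves=[{"dx":0,"dy":0,"dz":0,"twist":0},{"dx":0,"dy":0,"dz":0,"twist":0},{"dx":0,"dy":0,"dz":0,"twist":0},{"dx":0,"dy":0,"dz":0,"twist":0}])

```text
t: 20.1
eef_pos: [562.3, -121.2, 182.8]
tcp_rot: [3.141, 0.0, 1.475]
ft_force: [0.1, -0.2, -0.4]
opening: 0.007
```

```bash
python3 - <<'E'
from h import *
s=state();print(s['t'],s['eef_pos'],s['tcp_rot'],s['opening'])
p,d,i=snap('wrist','w7')
cv2.imwrite('pics/w7b.png',cv2.resize(p[:,:,::-1],(700,525),interpolation=2))
E
```

```text
20.1 [ 562.3454217  -121.1722223   182.81892046] [3.14135103e+00 3.16614026e-05 1.47473404e+00] 0.007219467540454504
```

View pics/w7b.png

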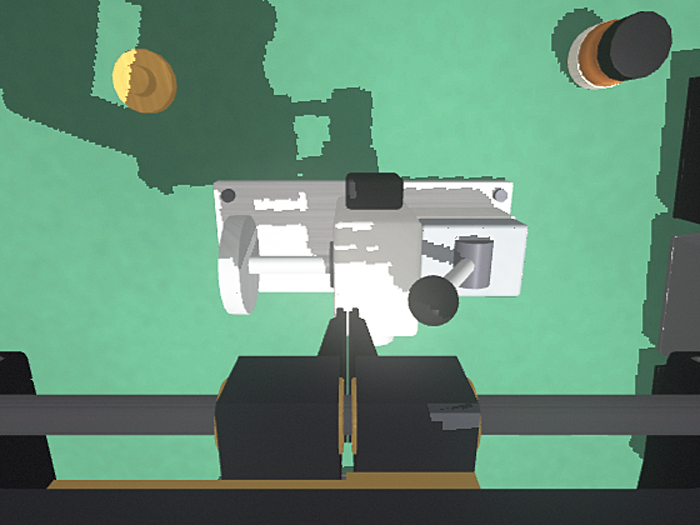

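The shut fingers at (347,320) sit behind the ball at (433,300), above the housing. Now down, then push.

>>> carry_out(moves=[{"dx":0,"dy":0,"dz":0.03,"twist":0},{"dx":0,"dy":0,"dz":0.053,"twist":0},{"dx":0,"dy":0,"dz":0.053,"twist":0},{"dx":0,"dy":0,"dz":0.053,"twist":0}])

```text
t: 20.55
eef_pos: [562.7, -121.2, 130.0]
tcp_rot: [-3.141, -0.0, 1.475]
ft_force: [0.0, 0.3, -0.0]
opening: 0.004
```

>>> carry_out(moves=[{"dx":0,"dy":0.008,"dz":0,"twist":0},{"dx":0,"dy":0.016,"dz":0,"twist":0},{"dx":0,"dy":0.024,"dz":0,"twist":0},{"dx":0,"dy":0.032,"dz":0,"twist":0},{"dx":0,"dy":0.04,"dz":0,"twist":0}])

```text
t: 21.05
eef_pos: [603.1, -125.1, 129.9]
tcp_rot: [3.141, 0.0, 1.475]
ft_force: [-1.9, 1.0, 2.2]
opening: 0.004
```

>>> carry_out(moves=[{"dx":0,"dy":0.01,"dz":0,"twist":0},{"dx":0,"dy":0.02,"dz":0,"twist":0},{"dx":0,"dy":0.03,"dz":0,"twist":0},{"dx":0,"dy":0.04,"dz":0,"twist":0},{"dx":0,"dy":0.046,"dz":0,"twist":0}])

```text
t: 21.55
eef_pos: [649.1, -129.5, 129.3]
tcp_rot: [-3.142, -0.0, 1.475]
ft_force: [-1.5, 1.5, -1.2]
opening: 0.006
```

>>> carry_out(moves=[{"dx":0,"dy":0.003,"dz":0,"twist":0},{"dx":0,"dy":0.006,"dz":0,"twist":0},{"dx":0,"dy":0.008,"dz":0,"twist":0},{"dx":0,"dy":0.008,"dz":0,"twist":0}])

```text
t: 21.95
eef_pos: [656.3, -130.2, 129.7]
tcp_rot: [3.141, 0.0, 1.475]
ft_force: [-0.3, 0.5, 0.3]
opening: 0.007
```

>>> carry_out(moves=[{"dx":0,"dy":0.002,"dz":0,"twist":0},{"dx":0,"dy":0.003,"dz":0,"twist":0},{"dx":0,"dy":0.003,"dz":0,"twist":0}])

```text
t: 22.25
eef_pos: [659.2, -130.5, 129.7]
tcp_rot: [3.141, 0.0, 1.475]
ft_force: [0.1, 0.3, -0.4]
opening: 0.008
```

>>> carry_out(moves=[{"dx":0,"dy":0.002,"dz":0,"twist":0},{"dx":0,"dy":0.003,"dz":0,"twist":0},{"dx":0,"dy":0.003,"dz":0,"twist":0}])

```text
t: 22.55
eef_pos: [661.9, -130.8, 129.6]
tcp_rot: [-3.141, -0.0, 1.475]
ft_force: [-2.2, -0.3, 0.6]
opening: 0.007
```

>>> carry_out(moves=[{"dx":0,"dy":0.002,"dz":0,"twist":0},{"dx":0,"dy":0.003,"dz":0,"twist":0},{"dx":0,"dy":0.003,"dz":0,"twist":0}])

```text
t: 22.85
eef_pos: [662.4, -130.8, 129.4]
tcp_rot: [-3.135, -0.0, 1.475]
ft_force: [-16.5, 0.5, 6.4]
opening: 0.005
```

>>> carry_out(moves=[{"dx":0,"dy":0.001,"dz":0,"twist":0},{"dx":0,"dy":0.001,"dz":0,"twist":0},{"dx":0,"dy":0.001,"dz":0,"twist":0}])

```text
t: 23.15
eef_pos: [662.5, -130.7, 129.4]
tcp_rot: [-3.133, -0.001, 1.475]
ft_force: [-20.7, 1.6, 8.8]
opening: 0.003
```

That is the firm stop. I'll back off, lift clear and check.

>>> carry_out(moves=[{"dx":0,"dy":-0.01,"dz":0,"twist":0},{"dx":0,"dy":-0.02,"dz":0,"twist":0},{"dx":0,"dy":-0.02,"dz":-0.04,"twist":0},{"dx":-0.03,"dy":-0.02,"dz":-0.085,"twist":0},{"dx":-0.07,"dy":-0.02,"dz":-0.115,"twist":0}])

```text
t: 23.65
eef_pos: [640.2, -195.2, 245.2]
tcp_rot: [3.138, 0.001, 1.478]
ft_force: [0.8, 0.1, 0.1]
opening: 0.004
```

>>> carry_out(moves=[{"dx":-0.03,"dy":-0.03,"dz":0,"twist":0},{"dx":-0.03,"dy":-0.06,"dz":0,"twist":0},{"dx":-0.03,"dy":-0.06,"dz":0,"twist":0},{"dx":-0.03,"dy":-0.06,"dz":0,"twist":0}])

```text
t: 24.05
eef_pos: [577.2, -220.2, 242.9]
tcp_rot: [3.14, 0.0, 1.474]
ft_force: [0.7, -0.8, -0.5]
opening: 0.005
```

```bash
python3 - <<'E'
from h import *
s=state();print(s['t'],s['eef_pos'],s['ft_force'])
p,d,i=snap('wrist','w8');P=cloud(load('w8'))
m=(P[...,2]>128)&(P[...,2]<165)&(d>0)&(P[...,0]>560)&(P[...,0]<720)&(abs(P[...,1]+128)<30)
q=P[m];print('ball',q.min(0),q.max(0))
s1,_,_=snap('scene','s2')
cv2.imwrite('pics/m2.png',np.hstack([cv2.resize(p[:,:,::-1],(400,300)),cv2.resize(s1[:,:,::-1][150:300,140:340],(400,300))]))
E
```

```text
24.05 [ 577.17085247 -220.21276776  242.885058  ] [ 0.66176381 -0.82286215 -0.50200764]
ball [ 668.14836646 -145.83829339  128.06185138] [ 694.87528775 -120.59584587  156.723379  ]
```

View pics/m2.png

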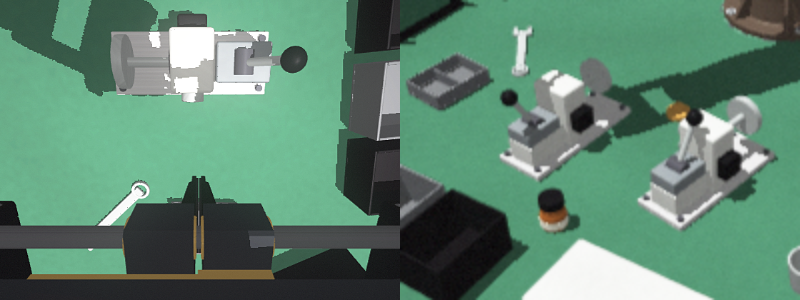

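The wrist view shows the right unit's ball thrown over, at (293,59). In the scene crop the left lever at (693,118) is still unlocked. The ball centre is now at x of about 682, a swing of about 76 mm against the 77 mm expected.

```bash
python3 -c "
from cell import *
print(job_done(), state()['ft_force'])"
```

```text
the job is handed in; nothing more can be done
the job is handed in; nothing more can be done
```

I checked both shafts, left first, and threw the right unit's lever fully over. The job is handed in, at about 24 s of the 61 s allowed.

| Unit | Outer lean (wrist force) | Inner lean (wrist force) | Float |
|---|---|---|---|
| Left | about 12 N | about 13.5 N | about 7 mm |
| Right | about 12 N | about 11 N | about 15 mm |

These forces include roughly 2 N of rub, so the load on each stop was about 9 to 11.5 N. Every lean was held for more than 0.2 s, and no reading reached 20 N axially on a shaft.

- **Lever:** the right unit has the longer float, so I pushed its lever until it met its firm stop, reading about 21 N. Afterwards its ball measured about 76 mm over, against the 77 mm expected.
- **Last picture:** the left lever was still unlocked, and the gripper was clear of everything with about 1 N of noise on the force reading. The bystanders in view appeared undisturbed, but I did not measure their positions.
- **Failed or disagreed:** one early move call was refused because it left out required keys, and nothing moved. No check disagreed.

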